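# Flip up the splash hood and click the trimmer case into its dock

### The arm

A 6-joint arm with a two-finger parallel gripper is mounted at the origin on the work surface. World frame = base frame: x ahead of the robot, y to its left, z up, the work surface at z = 0. Lengths are in mm, angles in rad, forces in N, time in s.
With the tool pointing down it reaches from about 275 to 1000 mm from the base axis. Payload 8.4 kg.
Tool frame: the origin (TCP) lies midway between the tips of the shut fingers; the grasp point (between the pads) lies 19 mm behind it (r.grip_point_offset is the distance from the TCP to the grasp point, in mm); z points along the fingers, x is the direction in which the jaws open and shut, and the axes are right-handed (so a half turn about z gives the same grasp; the last joint's range is limited). The gripper opens to 85 mm and grips with 20 to 120 N. Pads are 22 mm wide; open, the fingers measure 114 mm over their backs; the gripper's body (76 mm by 85 mm) begins 54 mm behind the grasp point. The pads swing forward as they close: fully open they stand 13 mm farther back than shut.
Start: joints at [1.25, 0.353, 1.633, -0, 1.155, -0.002], TCP at [195.891, 593.511, 231.281] pointing down, gripper open.
Joint ranges: [-2.63, 2.63], [-0.92, 2.1], [0.06, 2.66], [-1.3, 4.44], [0, 2.69], [-3.02, 3.02]. Speed limits (rad/s): [2.22, 2.22, 2.79, 3.14, 3.14, 3.14].

### API

Orientations are given as [roll, pitch, yaw] about the fixed x, y, z axes, in that order (R = Rz(yaw) Ry(pitch) Rx(roll)).
In Python, from rig import monitor, vision, sign_off, r gives the robot as it stands.
- The arm moves only by the shell command python3 -m inch 'ROWS' [FORCE]. ROWS is JSON, a list of rows, each an object with "dp": the shift along the tool's x, y, z in mm, a list of three; "angular": the turn, a rotation vector about the tool's x, y, z in rad, a list of three; "fingers": the closure in counts, from 0 (fully open) to 255 (shut). A call has 1 to 12 rows; each row is the pose to reach, as a shift and turn from the pose commanded when the call began, along the tool's axes at that moment; what a row does not reach only later rows make up. A row lasts 1/12 s, in which the tool goes at most 41.7 mm and 7.16 degrees, less where a joint would pass 70% of its speed; a pose out of reach is approached as far as the arm can. A call with a gripper value outside its range is refused whole. The fingers move at their own pace and stop on an object; FORCE is the grip in N (left out, the last holds). Time passes only in rows, so rows that repeat a pose let the fingers close. It gives the time, the measured TCP pose, the force and the opening at its end, in the units of the state.
- monitor.sense(): the state, without advancing time (a new reading comes with each control period).
- vision.grab_frame(name): name is "scene" or "top"; returns (picture, depth): 480x640x3 uint8, blue, green, red; 480x640 float32, mm along the optical axis (not along the pixel's ray), 0 where there is no reading.
- vision.camera_params(name): a dict with "fx", "fy", "cx", "cy" (pixels), "distortion" ([k1, k2, p1, p2, k3] as OpenCV has them; the pictures are not rectified), "R" (3x3) and "t" (3): a world point X has camera coordinates R X + t. Camera axes: x right, y down, z forward; pixel columns grow to the right and rows downward; lengths in mm; the calibration is good to about 2 mm. A picture is of the moment at which its call begins. camera_params takes no time and is no camera call.
- sign_off(): hands the job in, once; it reports no verdict.
The state is a dict: "clock": time; "qpos": joint angles; "qvel": joint speeds; "joint_efforts": joint torques, N m; "eef_pos": TCP position; "tcp_rot": TCP orientation; "contact_force": force on the tool from outside, world axes, zero at the start; "wrist_torque": the same for the moment, N m; "opening": opening from 0.0 (shut) to 1.0 (fully open).
Only numpy, scipy, OpenCV 4.12 (cv2) and the standard library are available. Lean on these libraries where they do the work, as an engineer would, in place of code of your own. Each camera call takes 0.05 s, during which the arm holds its last target.

### The job

Swing the aluminium splash hood of the trimmer dock up and over its balance point so that it stays open by itself. Then slide the trimmer case along the tray, fully home against the back wall, so that the spring catch clicks out behind it. Leave the hood standing open and do not disturb the mug, brush stand, pebble dish or hair pin box.

Things in the scene. Friction and masses are not known exactly. Their poses are not given: they have to be found in the camera images.
- dock: Grey plastic trimmer dock fixed to the counter, 300 mm long (x), 94 mm wide (y). Origin: centre of its underside; z up; the case slides in along its +x. Tray floor top at z = 6 mm; channel inside y = -33 to 33 mm, its front end open at x = -150 mm; back wall's inner face at x = 140 mm, top z = 50 mm. Low rails (top z = 18 mm) up to x = -10 mm, then side walls (top z = 40 mm).
- hood_hinge (a point): Point on the hood's hinge axis, midway across: x = 100 mm, y = 0, z = 50 mm in the dock's frame, with the dock's axes. The hinge axis runs along the dock's y, between two cheeks 24 mm long topped by pins up to z = 60 mm.
- hood (a joint): Angle of the hood, rad: 0 = closed, 1.75 = fully open on its stop, leaning back over the dock's back wall. Balance point near 1.22 rad: gravity shuts it below that and drops it fully open beyond. About 0.22 kg, nearly free hinge.
- hood_bar (a point): Centre of the hood's round handle bar: 10 mm thick, 64 mm long, parallel to the dock's y, on two 7 mm posts. Closed, it is 105 mm in front (dock -x) of the hinge axis and 90 mm above it (140 mm above the counter); it swings up and to dock +x on a 138 mm radius about the hinge. Pushing it to dock +x with 2 to 3 N swings the hood up.
- case: Loose black plastic trimmer case, a block with rounded edges 120 mm long (its x), 62 mm wide (y), 36 mm high, about 0.25 kg, lying on the tray between the low rails in front of the hood, its x axis along the dock's. Origin: centre of its underside.
- catch (a joint): Spring catch, m: a steel wedge 24 mm high in the channel's +y wall. 0 = sprung out, 7 mm into the channel; up to 0.010 = pushed aside (dock +y). Its ramp faces the open end, its square face is at dock x = 18 mm. The passing case pushes it aside (spring 1 to 3 N; pushing the case takes up to about 10 N); it springs back behind the case that is home.
- catch_nose (a point): Upper inner corner of the catch's square face: at rest x = 18 mm, y = 26 mm, z = 32 mm in the dock's frame.
- dock_home (a point): Point on the tray floor, in the dock's frame x = 80 mm, y = 0, z = 6 mm, with the dock's axes: where the origin of the case lies when it is fully home, its nose against the back wall and its rear end at x = 20 mm.
- hood_edge (a point): Middle of the hood's front upper edge, closed 105 mm in front (dock -x) of the hinge axis and 55 mm above it, 35 mm under the bar. The hood is 3 mm aluminium sheet 64 mm wide: one plate slopes from the hinge up to this edge, a front plate hangs from it to 12 mm above the counter and bars the channel at dock x = -5 mm.
- mug: Red ceramic mug, 80 mm wide, 95 mm high; origin: centre of its underside. Bystander.
- stand: Chrome toothbrush stand, 70 by 100 mm, 70 mm high, with two toothbrushes reaching 190 mm high; origin: centre of its underside. Bystander.
- dish: Glass dish with pebbles, 112 mm wide, 32 mm high; origin: centre of its underside. Bystander.
- pinbox: Aluminium hair pin box with a clip-on lid, 66 by 100 mm, 36 mm high; origin: centre of its underside. Bystander.
Mind the look-alikes: they are no part of the job. Of the things shaped like the case, the black one is meant.

How it is judged (in metres and radians):
On the way, in this order (a step that is already met when the one before it is completed fails the run):
1. the hood stands open by itself, untouched (value of joint hood above 1.6 rad and contact force between each of the arm, the fingers and hood below 0.1 N), for 0.3 s.
2. the case is home and the catch has clicked out behind it (x of case in the frame of dock above 0.0765 m and value of joint catch below 0.002 m), for 0.2 s.
At the end, for the whole second after the job is handed in: The hood stands open against its stop (joint above 1.6 rad); the case lies flat on the tray at rest, its centre 76.5 to 84 mm along the dock's x axis and within 6 mm of its middle line; the catch is back out behind it (joint under 2 mm) (all of step 2 and value of joint hood above 1.6 rad and x of case in the frame of dock below 0.084 m and y of case in the frame of dock between -0.006 and 0.006 m and z of case in the frame of dock below 0.01 m and linear speed of case below 0.01 m/s); the robot touches nothing.
It fails at once if a bystander is shifted by more than 20 mm (distance of any of mug, stand, dish, pinbox from where it was at the start of the episode above 0.02 m).
It fails at once if a bystander is tipped over (angle between any of mug, stand, dish, pinbox's own z axis and vertical above 0.4 rad).
It also fails if it takes over 54 s, if anything falls off the work surface, if the arm or the gripper's body presses on something with over 40 N, if the wrist force passes 120 N, or if a joint passes its speed limit or range.

## Working session

There is one attempt and no reset: what is moved stays moved. The work goes in short steps, Python scripts to look and compute and a shell command to move; the robot and the scene stay as the last step left them, time stands still between calls to the robot, and variables do not carry over. Pictures are saved under pics/ and viewed, and the job is handed in when it is done.

```bash
mkdir -p pics; ls
python3 - <<'E'
from rig import monitor, vision, r
import cv2
for n in("scene","top"):
    p,d=vision.grab_frame(n); cv2.imwrite(f"pics/{n}0.png",p)
    import numpy as np; np.save(f"pics/{n}0d.npy",d)
    print(n,vision.camera_params(n))
print(monitor.sense())
E
```

```text
pics
scene {'fx': 557.0502894766196, 'fy': 557.0502894766196, 'cx': 318.1522040587319, 'cy': 230.7994840640485, 'distortion': array([-0.02504449,  0.        ,  0.        ,  0.        ,  0.        ]), 'R': array([[-1.12886998e-02,  9.99902049e-01, -8.27390601e-03],
       [ 6.13433563e-01,  3.90619483e-04, -7.89746232e-01],
       [-7.89665644e-01, -1.39906998e-02, -6.13377886e-01]]), 't': array([ -16.1470092 , -242.86519187, 1710.55851032])}
top {'fx': 445.65380338605354, 'fy': 445.65380338605354, 'cx': 322.2531994669717, 'cy': 237.16945784967785, 'distortion': array([-0.03571441,  0.        ,  0.        ,  0.        ,  0.        ]), 'R': array([[-6.69361850e-04, -9.99998900e-01,  1.32373125e-03],
       [-9.95633394e-01,  5.42871930e-04, -9.33480092e-02],
       [ 9.33471879e-02, -1.38043464e-03, -9.95632662e-01]]), 't': array([  21.92919749,  567.06941031, 1005.90194451])}
{'clock': 0.1, 'qpos': array([ 1.24956149e+00,  3.53572002e-01,  1.63402902e+00, -1.36148171e-06,
        1.15521077e+00, -2.40973814e-03]), 'qvel': array([ 0.00146927, -0.00197711, -0.00133592, -0.00043521,  0.00200807,
       -0.0005616 ]), 'joint_efforts': array([ 1.02273767e-03, -6.06361413e+01, -3.42815995e+01,  1.70434132e-04,
        3.99029275e-03,  1.22863077e-05]), 'eef_pos': array([195.78291185, 593.10939664, 230.65421372]), 'tcp_rot': array([-3.14159096e+00,  1.21914417e-03,  1.25197178e+00]), 'contact_force': array([0.38743428, 0.24527822, 0.10480144]), 'wrist_torque': array([-0.05200198, -0.0191377 ,  0.00302883]), 'opening': 0.9991819542431926}
```

View pics/scene0.png

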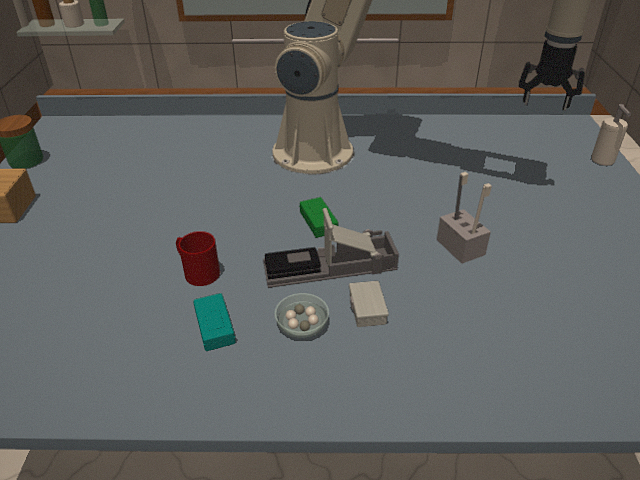

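View pics/top0.png

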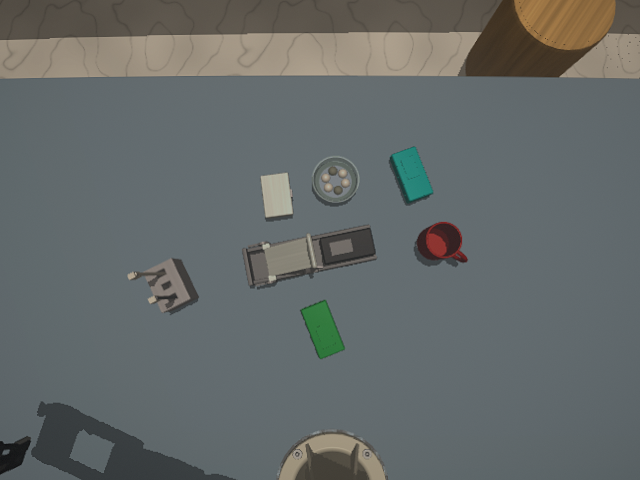

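The case-shaped things are black (347,247), teal (411,174) and green (322,329) in the top view. The black one fits: it is black and lies on the dock tray in front of the hood. I'll confirm in an enlarged crop.

```bash
cat > h.py <<'E'
from rig import monitor, vision, r
import cv2, numpy as np
def ray(n,uv):
    c=vision.camera_params(n); K=np.array([[c["fx"],0,c["cx"]],[0,c["fy"],c["cy"]],[0,0,1]])
    q=cv2.undistortPoints(np.float64(uv).reshape(-1,1,2),K,c["distortion"]).reshape(-1,2)
    R=np.array(c["R"]);o=-R.T@np.array(c["t"]); return o,np.c_[q,np.ones(len(q))]@R
def onz(n,uv,z):
    o,d=ray(n,uv); return o+d*((z-o[2])/d[:,2])[:,None]
def dep(n,uv,D):
    o,d=ray(n,uv); uv=np.int32(np.round(uv)).reshape(-1,2); return o+d*D[uv[:,1],uv[:,0]][:,None]
def proj(n,X):
    c=vision.camera_params(n); K=np.array([[c["fx"],0,c["cx"]],[0,c["fy"],c["cy"]],[0,0,1]])
    return cv2.projectPoints(np.float64(X).reshape(-1,3),cv2.Rodrigues(np.array(c["R"]))[0],np.array(c["t"]),K,c["distortion"])[0].reshape(-1,2)
E
python3 - <<'E'
from h import *
p=cv2.imread("pics/top0.png")[215:300,235:385]; cv2.imwrite("pics/topc.png",cv2.resize(p,None,fx=5,fy=5,interpolation=cv2.INTER_CUBIC))
p=cv2.imread("pics/scene0.png")[200:295,255:405]; cv2.imwrite("pics/scenec.png",cv2.resize(p,None,fx=5,fy=5,interpolation=cv2.INTER_CUBIC))
# dock footprint: points with height 4..150
D=np.load("pics/top0d.npy"); vv,uu=np.mgrid[215:300,235:385]; uv=np.c_[uu.ravel(),vv.ravel()]
P=dep("top",uv,D); m=(P[:,2]>4)&(P[:,2]<75)
mk=np.zeros((85,150),np.uint8); mk.ravel()[m]=255
n,l,s,_=cv2.connectedComponentsWithStats(mk); print(s)
k=1+np.argmax(s[1:,4]); q=P[(l==k).ravel()]
print(cv2.minAreaRect(np.float32(q[:,:2])))
E
```

```text
[[   0    0  150   85 8262]
 [  13    0    1    1    1]
 [  30    0   28    5   72]
 ...
 [  38   84    1    1    1]
 [  55   84    1    1    1]
 [ 145   84    1    1    1]]
((526.2931518554688, 52.434730529785156), (102.26337432861328, 314.7086181640625), 10.565519332885742)
```

View pics/topc.png

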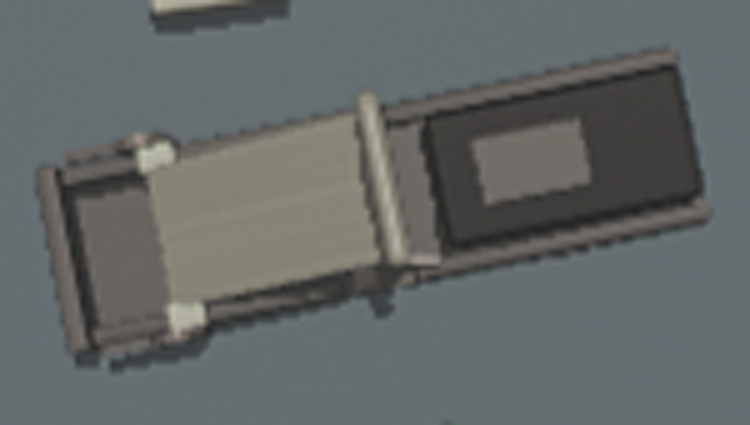

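View pics/scenec.png

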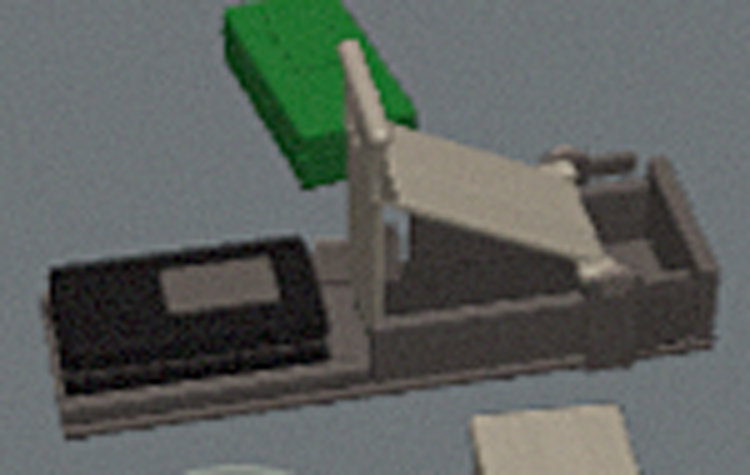

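Crops confirm it: the black case lies on the tray (crop top centre (565,150)). The hood bar runs (367,97)-(398,262), the hinge pins are at (155,157) and (187,320), and the back wall's outer edge runs (38,168)-(78,358). Next is the dock pose from these points.

Run:
```python
from h import *
f=lambda a:np.float64(a)/5+[235-.4,215-.4]
g=lambda a:np.float64(a)/5+[255-.4,200-.4]
B=onz("top",f([(40,168),(80,360)]),50); F=onz("top",f([(672,50),(708,212)]),18)
H=onz("top",f([(155,157),(187,320)]),60); Bar=onz("top",f([(367,97),(398,262)]),145)
C=onz("top",f([(428,113),(678,68),(703,192),(447,245)]),42)
for n,a in zip("B F H Bar C".split(),(B,F,H,Bar,C)): print(n,a.round(1).tolist(),a.mean(0).round(1))
d=B.mean(0)-F.mean(0); print("len",np.linalg.norm(d[:2]),"yaw",np.arctan2(d[1],d[0]))
for a in(B,F,H,Bar): e=a[0]-a[1]; print(np.arctan2(-e[0],e[1])%np.pi, np.linalg.norm(e[:2]))
e=(C[0]+C[3]-C[1]-C[2])/2;print("case",np.arctan2(e[1],e[0]),np.linalg.norm(e))
# scene view check
Bs=onz("scene",g([(650,158),(717,270)]),50);Fs=onz("scene",g([(65,408)]),18)
Bars=onz("scene",g([(347,42),(377,137)]),145)
print(Bs.round(1),Fs.round(1),Bars.round(1))
D=np.load("pics/top0d.npy")
print(dep("top",f([(385,180),(565,150),(250,210),(120,230),(60,270)]),D).round(1))
```

```text
B [[539.9, 201.7, 50.0], [453.6, 182.4, 50.0]] [496.8 192.   50. ]
F [[597.4, -88.0, 18.0], [521.4, -104.0, 18.0]] [559.4 -96.   18. ]
H [[544.2, 148.4, 60.0], [471.5, 133.4, 60.0]] [507.8 140.9  60. ]
Bar [[562.5, 51.0, 145.0], [494.9, 38.2, 145.0]] [528.7  44.6 145. ]
C [[565.6, 26.3, 42.0], [586.2, -88.1, 42.0], [529.4, -98.9, 42.0], [505.4, 17.7, 42.0]] [546.6 -35.7  42. ]
len 294.7680663656449 yaw 1.784979242911889
1.7906158371257013 88.4509219714353
1.7782399450701754 77.62133485551196
1.7745900278198818 74.20462969678012
1.7577550320177695 68.7684485521576
case 1.761634958910925 117.59225441133243
[[461.7 178.4  50. ]
 [543.5 201.7  50. ]] [[600.2 -88.3  18. ]] [[500.8  35.9 145. ]
 [569.5  48.7 145. ]]
[[528.3  43.5 146.3]
 [548.7 -36.2  40.9]
 [519.6 104.4  76.2]
 [513.7 171.2   7. ]
 [493.8 191.2  54.4]]
```

```bash
python3 -m inch '[{"dp":[-227,256,0],"angular":[0,0,0.52],"fingers":255},{"dp":[-227,256,0],"angular":[0,0,0.52],"fingers":255},{"dp":[-227,256,0],"angular":[0,0,0.52],"fingers":255},{"dp":[-227,256,0],"angular":[0,0,0.52],"fingers":255},{"dp":[-227,256,0],"angular":[0,0,0.52],"fingers":255},{"dp":[-227,256,0],"angular":[0,0,0.52],"fingers":255},{"dp":[-227,256,0],"angular":[0,0,0.52],"fingers":255},{"dp":[-227,256,0],"angular":[0,0,0.52],"fingers":255},{"dp":[-227,256,0],"angular":[0,0,0.52],"fingers":255},{"dp":[-227,256,0],"angular":[0,0,0.52],"fingers":255},{"dp":[-227,256,0],"angular":[0,0,0.52],"fingers":255}]'
cat >> h.py <<'E'
O=np.array([530,46.,0]); YAW=1.78
dx=np.array([np.cos(YAW),np.sin(YAW),0]); dy=np.array([-dx[1],dx[0],0]); dz=np.array([0,0,1.])
W=lambda x,y,z:O+x*dx+y*dy+z*dz
def togo(x,y,z):
    from scipy.spatial.transform import Rotation as Ro
    s=monitor.sense(); R=Ro.from_euler("xyz",s["tcp_rot"]); t=Ro.from_euler("xyz",[np.pi,0,YAW-np.pi/2])
    e=s["eef_pos"]-O
    print("t",s["clock"],"dock pos",(e@dx).round(1),(e@dy).round(1),e[2].round(1),"F dock",[(s["contact_force"]@v).round(1) for v in(dx,dy,dz)])
    print("dp",R.inv().apply(W(x,y,z)-s["eef_pos"]).round(1),"ang",(R.inv()*t).as_rotvec().round(3))
E
python3 -c "
from h import *
togo(-45,0,231)"
```

```text
clock: 1.02
eef_pos: [367.9, 297.7, 231.3]
tcp_rot: [-3.141, -0.0, 0.73]
contact_force: [1.1, 0.5, 0.1]
opening: -0.002
t 1.0167 dock pos 279.8 106.3 231.3 F dock [np.float64(0.3), np.float64(-1.2), np.float64(0.1)]
dp [-6.940e+01  3.346e+02  1.000e-01] ang [-0.     0.     0.521]
```

```bash
python3 -m inch '[{"dp":[-69,334,0],"angular":[0,0,0.52],"fingers":255},{"dp":[-69,334,0],"angular":[0,0,0.52],"fingers":255},{"dp":[-69,334,0],"angular":[0,0,0.52],"fingers":255},{"dp":[-69,334,0],"angular":[0,0,0.52],"fingers":255},{"dp":[-69,334,0],"angular":[0,0,0.52],"fingers":255},{"dp":[-69,334,0],"angular":[0,0,0.52],"fingers":255},{"dp":[-69,334,0],"angular":[0,0,0.52],"fingers":255},{"dp":[-69,334,0],"angular":[0,0,0.52],"fingers":255},{"dp":[-69,334,0],"angular":[0,0,0.52],"fingers":255},{"dp":[-69,334,60],"angular":[0,0,0.52],"fingers":255},{"dp":[-69,334,98],"angular":[0,0,0.52],"fingers":255},{"dp":[-69,334,98],"angular":[0,0,0.52],"fingers":255}]'
python3 - <<'E'
from h import *
togo(-45,0,133)
p,d=vision.grab_frame("scene"); cv2.imwrite("pics/s1.png",cv2.resize(p[130:310,230:430],None,fx=3,fy=3))
E
```

```text
clock: 2.02
eef_pos: [537.2, 4.7, 128.5]
tcp_rot: [-3.14, 0.006, 0.213]
contact_force: [-0.9, 0.1, -1.1]
opening: 0.001
t 2.0167 dock pos -41.9 1.5 128.5 F dock [np.float64(0.3), np.float64(0.9), np.float64(-1.1)]
dp [ 1.5  3.1 -4.5] ang [-0.002  0.006  0.004]
```

View pics/s1.png

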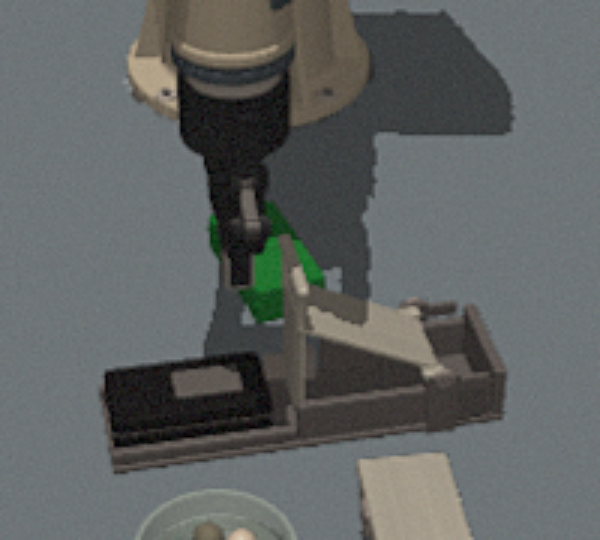

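```bash
python3 -m inch '[{"dp":[0,-6,-2],"angular":[0,0,0],"fingers":255},{"dp":[0,-12,-2],"angular":[0,0,0],"fingers":255},{"dp":[0,-17,-2],"angular":[0,0,0],"fingers":255},{"dp":[0,-17,-2],"angular":[0,0,0],"fingers":255},{"dp":[0,-17,-2],"angular":[0,0,0],"fingers":255}]'
python3 -c "
from h import *
togo(-21,0,132)"
```

```text
clock: 2.48
eef_pos: [537.0, 20.6, 136.7]
tcp_rot: [3.141, -0.002, 0.213]
contact_force: [1.1, -0.1, -0.1]
opening: -0.004
t 2.4833 dock pos -26.3 -1.6 136.7 F dock [np.float64(-0.3), np.float64(-1.1), np.float64(-0.1)]
dp [-1.6 -5.3  4.7] ang [ 0.    -0.002  0.004]
```

```bash
python3 -m inch '[{"dp":[0,-2,5],"angular":[0,0,0],"fingers":255},{"dp":[0,-8,1],"angular":[0,0,0],"fingers":255},{"dp":[0,-15,-5],"angular":[0,0,0],"fingers":255},{"dp":[0,-25,-14],"angular":[0,0,0],"fingers":255},{"dp":[0,-36,-22],"angular":[0,0,0],"fingers":255},{"dp":[0,-49,-29],"angular":[0,0,0],"fingers":255},{"dp":[0,-61,-34],"angular":[0,0,0],"fingers":255},{"dp":[0,-74,-38],"angular":[0,0,0],"fingers":255},{"dp":[0,-74,-38],"angular":[0,0,0],"fingers":255}]'
python3 - <<'E'
from h import *
togo(48,0,175)
p,d=vision.grab_frame("scene"); cv2.imwrite("pics/s2.png",cv2.resize(p[130:310,230:430],None,fx=3,fy=3))
E
```

```text
clock: 3.23
eef_pos: [520.4, 94.4, 174.2]
tcp_rot: [-3.141, -0.001, 0.213]
contact_force: [0.5, -1.3, 1.3]
opening: 0.001
t 3.2333 dock pos 49.3 -0.7 174.2 F dock [np.float64(-1.3), np.float64(-0.2), np.float64(1.3)]
dp [-0.7  1.3 -0.8] ang [-0.001 -0.001  0.004]
```

View pics/s2.png

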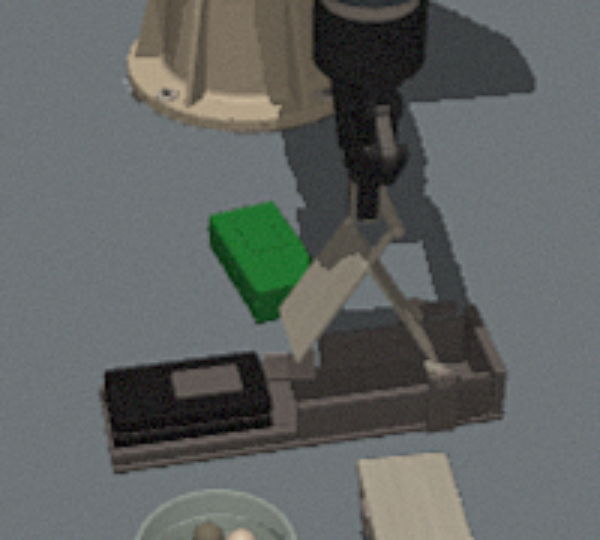

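```bash
python3 -m inch '[{"dp":[0,-13,-4],"angular":[0,0,0],"fingers":255},{"dp":[0,-26,-6],"angular":[0,0,0],"fingers":255},{"dp":[0,-40,-6],"angular":[0,0,0],"fingers":255},{"dp":[0,-54,-5],"angular":[0,0,0],"fingers":255},{"dp":[0,-67,-2],"angular":[0,0,0],"fingers":255},{"dp":[0,-81,0],"angular":[0,0,0],"fingers":255},{"dp":[0,-94,0],"angular":[0,0,0],"fingers":255},{"dp":[0,-101,0],"angular":[0,0,0],"fingers":255},{"dp":[0,-101,-5],"angular":[0,0,0],"fingers":255},{"dp":[0,-101,-40],"angular":[0,0,0],"fingers":255},{"dp":[0,-101,-60],"angular":[0,0,0],"fingers":255},{"dp":[0,-101,-60],"angular":[0,0,0],"fingers":255}]'
python3 - <<'E'
from h import *
togo(-175,-2,235)
p,d=vision.grab_frame("scene"); cv2.imwrite("pics/s3.png",cv2.resize(p[130:310,230:430],None,fx=3,fy=3))
E
```

```text
clock: 4.28
eef_pos: [501.8, 191.5, 237.9]
tcp_rot: [-3.141, -0.007, 0.212]
contact_force: [1.2, -0.3, -0.1]
opening: 0.002
t 4.2833 dock pos 148.2 -2.6 237.9 F dock [np.float64(-0.5), np.float64(-1.1), np.float64(-0.1)]
dp [ -1.6 323.2   2.6] ang [-0.001 -0.007  0.003]
```

View pics/s3.png

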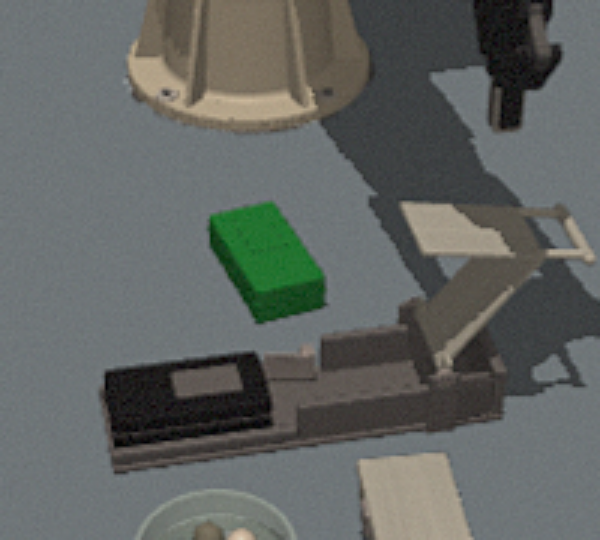

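Hood is open on its stop: in the crop, the plate is at (455,230) and the bar at (575,230). Next is the clearance between the mug and the case's rear end.

Run:
```python
from h import *
p,D=vision.grab_frame("top"); cv2.imwrite("pics/t3.png",cv2.resize(p[190:310,230:480],None,fx=3,fy=3))
D0=D
vv,uu=np.mgrid[200:290,330:480]; uv=np.c_[uu.ravel(),vv.ravel()]
P=dep("top",uv,D0); bgr=p[200:290,330:480].reshape(-1,3).astype(int)
e=P-O; d=np.c_[e@dx,e@dy,P[:,2]]
red=(bgr[:,2]>bgr[:,0]+50)&(d[:,2]>20); print("mug",np.percentile(d[red],[1,50,99],axis=0).round(0))
blk=(bgr.max(1)<60)&(abs(d[:,2]-42)<8); print("case",np.percentile(d[blk],[1,50,99],axis=0).round(1))
```

```text
mug [[-330.   -4.   26.]
 [-295.   50.   95.]
 [-248.   84.  100.]]
case [[-327.2  -29.    34.8]
 [-138.9   29.1   42.1]
 [ -38.9   86.2   49.6]]
```

View pics/t3.png

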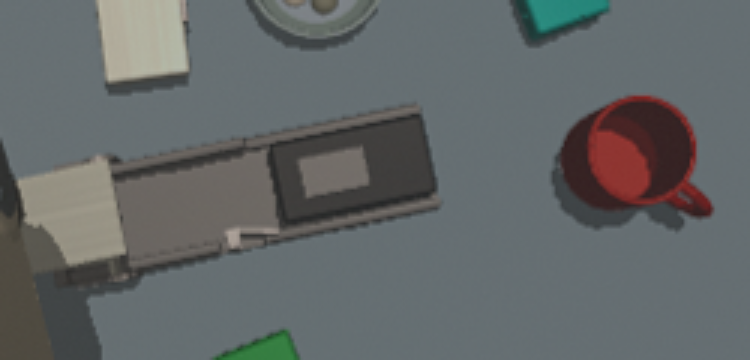

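```bash
python3 -m inch '[{"dp":[-1,326,2],"angular":[0,0,0],"fingers":255},{"dp":[-1,326,2],"angular":[0,0,0],"fingers":255},{"dp":[-1,326,2],"angular":[0,0,0],"fingers":255},{"dp":[-1,326,2],"angular":[0,0,0],"fingers":255},{"dp":[-1,326,2],"angular":[0,0,0],"fingers":255},{"dp":[-1,326,2],"angular":[0,0,0],"fingers":255},{"dp":[-1,326,2],"angular":[0,0,0],"fingers":255},{"dp":[-1,326,2],"angular":[0,0,0],"fingers":255},{"dp":[-1,326,40],"angular":[0,0,0],"fingers":255},{"dp":[-1,326,80],"angular":[0,0,0],"fingers":255},{"dp":[-1,326,120],"angular":[0,0,0],"fingers":255},{"dp":[-1,326,120],"angular":[0,0,0],"fingers":255}]'
python3 - <<'E'
from h import *
togo(-178,-2,16)
p,d=vision.grab_frame("top"); cv2.imwrite("pics/t4.png",cv2.resize(p[190:310,230:480],None,fx=3,fy=3))
E
```

```text
clock: 5.38
eef_pos: [560.8, -127.4, 105.2]
tcp_rot: [-3.136, 0.012, 0.211]
contact_force: [-1.5, 0.1, -0.7]
opening: 0.0
t 5.3833 dock pos -176.0 5.9 105.2 F dock [np.float64(0.4), np.float64(1.4), np.float64(-0.7)]
dp [ 9.   2.5 89.1] ang [-0.006  0.012  0.002]
```

View pics/t4.png

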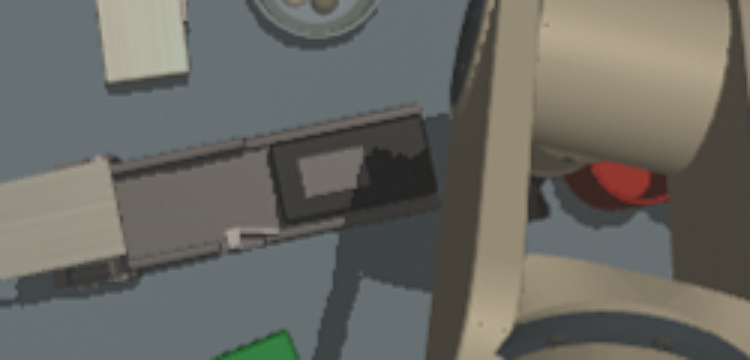

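```bash
python3 -m inch '[{"dp":[5,0,30],"angular":[0,0,0],"fingers":255},{"dp":[5,0,60],"angular":[0,0,0],"fingers":255},{"dp":[5,0,60],"angular":[0,0,0],"fingers":255},{"dp":[5,0,60],"angular":[0,0,0],"fingers":255},{"dp":[5,0,60],"angular":[0,0,0],"fingers":255}]'
python3 - <<'E'
from h import *
togo(-178,-2,15)
p,d=vision.grab_frame("scene"); cv2.imwrite("pics/s5.png",cv2.resize(p[180:320,160:400],None,fx=3,fy=3))
E
```

```text
clock: 5.85
eef_pos: [573.2, -127.2, 55.7]
tcp_rot: [3.141, -0.002, 0.212]
contact_force: [0.6, 0.1, 1.2]
opening: -0.0
t 5.85 dock pos -178.4 -6.2 55.7 F dock [np.float64(-0.1), np.float64(-0.6), np.float64(1.2)]
dp [-4.3 -0.5 40.7] ang [ 0.001 -0.002  0.003]
```

View pics/s5.png

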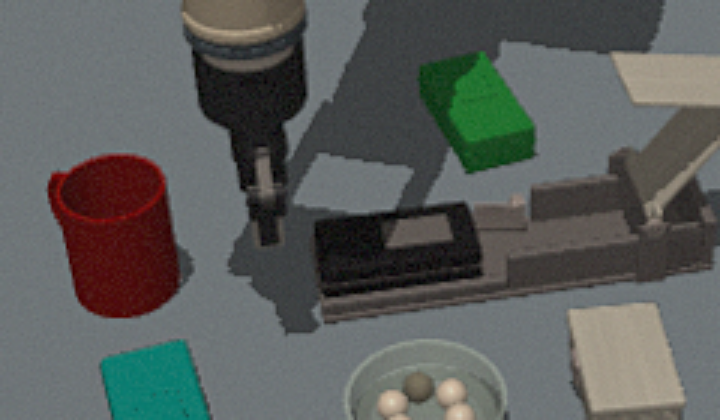

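The finger, at crop (268,235), sits between the mug and the case. I'll lower it to pushing height.

```bash
python3 -m inch '[{"dp":[-4,0,20],"angular":[0,0,0],"fingers":255},{"dp":[-4,0,40],"angular":[0,0,0],"fingers":255},{"dp":[-4,0,40],"angular":[0,0,0],"fingers":255},{"dp":[-4,-8,40],"angular":[0,0,0],"fingers":255},{"dp":[-4,-14,40],"angular":[0,0,0],"fingers":255},{"dp":[-4,-14,40],"angular":[0,0,0],"fingers":255},{"dp":[-4,-14,40],"angular":[0,0,0],"fingers":255}]'
python3 - <<'E'
from h import *
togo(-160,-2,15)
p,d=vision.grab_frame("scene"); cv2.imwrite("pics/s6.png",cv2.resize(p[180:320,160:400],None,fx=3,fy=3))
E
```

```text
clock: 6.48
eef_pos: [565.8, -113.7, 14.7]
tcp_rot: [3.141, -0.002, 0.213]
contact_force: [-0.2, 0.6, -0.3]
opening: 0.003
t 6.4833 dock pos -163.7 -1.9 14.7 F dock [np.float64(0.6), np.float64(0.0), np.float64(-0.3)]
dp [ 0.1 -3.7 -0.3] ang [ 0.001 -0.002  0.004]
```

View pics/s6.png

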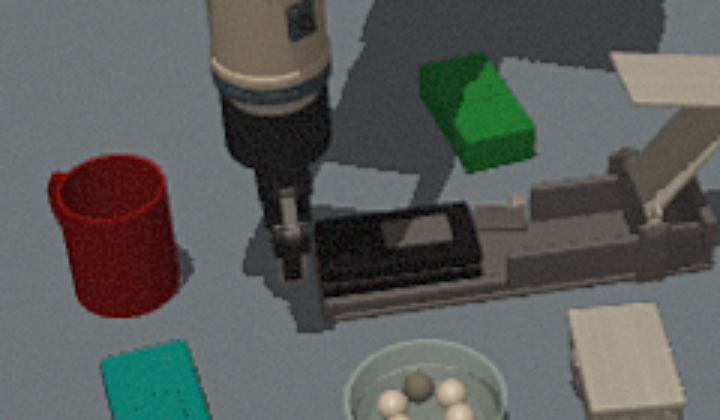

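Finger aligned just behind the case's rear face. Push the first part.

```bash
python3 -m inch '[{"dp":[0,-8,0],"angular":[0,0,0],"fingers":255},{"dp":[0,-16,0],"angular":[0,0,0],"fingers":255},{"dp":[0,-25,0],"angular":[0,0,0],"fingers":255},{"dp":[0,-34,0],"angular":[0,0,0],"fingers":255},{"dp":[0,-43,0],"angular":[0,0,0],"fingers":255},{"dp":[0,-52,0],"angular":[0,0,0],"fingers":255},{"dp":[0,-61,0],"angular":[0,0,0],"fingers":255},{"dp":[0,-70,0],"angular":[0,0,0],"fingers":255},{"dp":[0,-70,0],"angular":[0,0,0],"fingers":255}]'
python3 - <<'E'
from h import *
togo(9,-2,15)
p,d=vision.grab_frame("scene"); cv2.imwrite("pics/s7.png",cv2.resize(p[180:320,160:400],None,fx=3,fy=3))
E
```

```text
clock: 7.28
eef_pos: [549.9, -44.0, 13.4]
tcp_rot: [-3.141, 0.0, 0.213]
contact_force: [0.2, -0.0, -0.1]
opening: 0.0
t 7.2833 dock pos -92.2 -0.7 13.4 F dock [np.float64(-0.1), np.float64(-0.2), np.float64(-0.1)]
dp [   1.6 -101.2   -1.6] ang [-0.     0.     0.004]
```

View pics/s7.png

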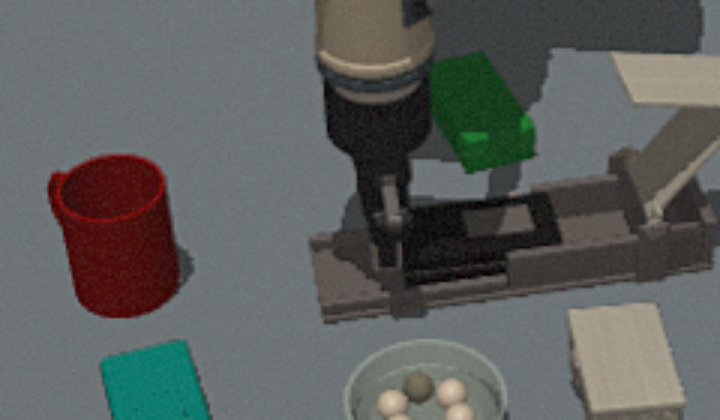

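```bash
python3 -m inch '[{"dp":[1,-8,-1],"angular":[0,0,0],"fingers":255},{"dp":[1,-16,-1],"angular":[0,0,0],"fingers":255},{"dp":[1,-24,-1],"angular":[0,0,0],"fingers":255},{"dp":[1,-32,-1],"angular":[0,0,0],"fingers":255},{"dp":[1,-40,-1],"angular":[0,0,0],"fingers":255},{"dp":[1,-48,-1],"angular":[0,0,0],"fingers":255},{"dp":[1,-56,-1],"angular":[0,0,0],"fingers":255},{"dp":[1,-64,-1],"angular":[0,0,0],"fingers":255},{"dp":[1,-72,-1],"angular":[0,0,0],"fingers":255},{"dp":[1,-80,-1],"angular":[0,0,0],"fingers":255},{"dp":[1,-84,-1],"angular":[0,0,0],"fingers":255},{"dp":[1,-84,-1],"angular":[0,0,0],"fingers":255}]'
python3 - <<'E'
from h import *
togo(9,-2,15)
p,d=vision.grab_frame("scene"); cv2.imwrite("pics/s8.png",cv2.resize(p[170:290,240:420],None,fx=4,fy=4))
E
```

```text
clock: 8.33
eef_pos: [533.0, 37.6, 14.3]
tcp_rot: [-3.141, 0.001, 0.213]
contact_force: [0.4, 0.6, 0.4]
opening: -0.001
t 8.3333 dock pos -8.8 -1.2 14.3 F dock [np.float64(0.5), np.float64(-0.5), np.float64(0.4)]
dp [  0.9 -17.8  -0.7] ang [-0.     0.001  0.004]
```

View pics/s8.png

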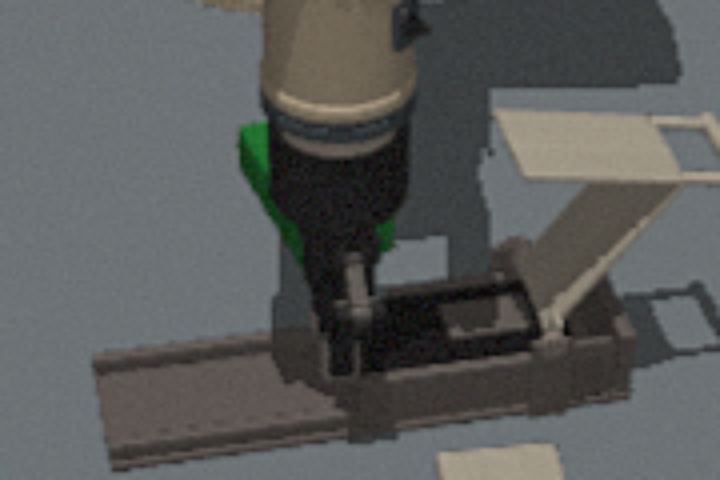

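```bash
python3 -m inch '[{"dp":[1,-4,-1],"angular":[0,0,0],"fingers":255},{"dp":[1,-8,-1],"angular":[0,0,0],"fingers":255},{"dp":[1,-11,-1],"angular":[0,0,0],"fingers":255},{"dp":[1,-14,-1],"angular":[0,0,0],"fingers":255},{"dp":[1,-14,-1],"angular":[0,0,0],"fingers":255}]'; python3 -c "
from h import *
togo(9,-2,15)"
```

```text
clock: 8.8
eef_pos: [531.1, 50.8, 15.1]
tcp_rot: [-3.141, 0.001, 0.212]
contact_force: [-0.6, 0.1, 0.3]
opening: -0.001
t 8.8 dock pos 4.5 -2.1 15.1 F dock [np.float64(0.2), np.float64(0.6), np.float64(0.3)]
dp [-0.1 -4.5  0.1] ang [-0.     0.001  0.003]
```

```bash
python3 -m inch '[{"dp":[0,-2,0],"angular":[0,0,0],"fingers":255},{"dp":[0,-3,0],"angular":[0,0,0],"fingers":255},{"dp":[0,-4,0],"angular":[0,0,0],"fingers":255},{"dp":[0,-4,0],"angular":[0,0,0],"fingers":255}]'
python3 - <<'E'
from h import *
togo(9,-2,15)
p,d=vision.grab_frame("scene"); cv2.imwrite("pics/s9.png",cv2.resize(p[190:290,260:420],None,fx=5,fy=5))
E
```

```text
clock: 9.13
eef_pos: [530.7, 54.5, 15.2]
tcp_rot: [-3.142, 0.0, 0.212]
contact_force: [-0.9, -3.2, -1.4]
opening: -0.003
t 9.1333 dock pos 8.2 -2.4 15.2 F dock [np.float64(-3.0), np.float64(1.6), np.float64(-1.4)]
dp [-0.4 -0.8  0.2] ang [-0.     0.     0.003]
```

View pics/s9.png

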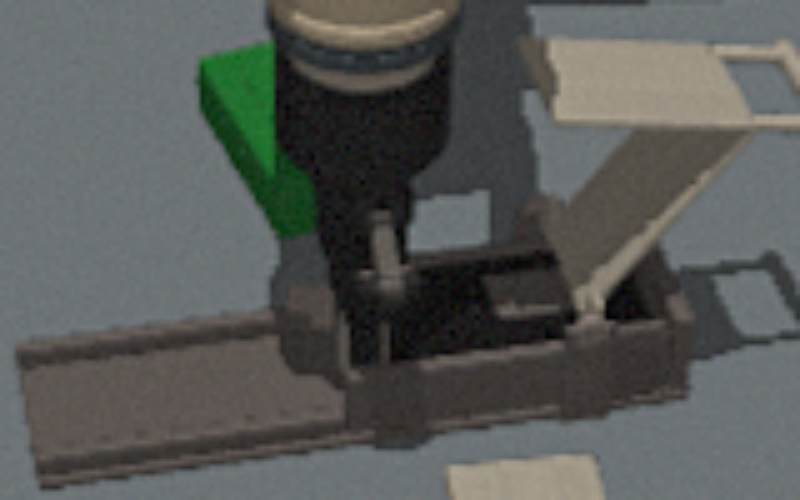

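```bash
python3 -m inch '[{"dp":[0,-1,0],"angular":[0,0,0],"fingers":255},{"dp":[0,-2,0],"angular":[0,0,0],"fingers":255},{"dp":[0,-2,0],"angular":[0,0,0],"fingers":255}]'; python3 -c "
from h import *
togo(9,-2,15)"
```

```text
clock: 9.43
eef_pos: [530.4, 56.5, 15.3]
tcp_rot: [-3.142, -0.0, 0.212]
contact_force: [-0.3, -2.2, -1.7]
opening: 0.003
t 9.4333 dock pos 10.2 -2.6 15.3 F dock [np.float64(-2.1), np.float64(0.8), np.float64(-1.7)]
dp [-0.6  1.2  0.3] ang [-0.    -0.     0.003]
```

```bash
python3 -m inch '[{"dp":[0,-1,0],"angular":[0,0,0],"fingers":255},{"dp":[0,-2,0],"angular":[0,0,0],"fingers":255},{"dp":[0,-2,0],"angular":[0,0,0],"fingers":255}]'; python3 -c "
from h import *
togo(9,-2,15)"
```

```text
clock: 9.68
eef_pos: [530.1, 58.7, 15.4]
tcp_rot: [-3.141, -0.0, 0.212]
contact_force: [-0.2, -0.2, 1.0]
opening: -0.0
t 9.6833 dock pos 12.4 -2.7 15.4 F dock [np.float64(-0.2), np.float64(0.2), np.float64(1.0)]
dp [-0.7  3.4  0.4] ang [-0.    -0.     0.003]
```

```bash
python3 -m inch '[{"dp":[0,-1,0],"angular":[0,0,0],"fingers":255},{"dp":[0,-2,0],"angular":[0,0,0],"fingers":255},{"dp":[0,-2,0],"angular":[0,0,0],"fingers":255}]'
python3 - <<'E'
from h import *
togo(9,-2,15)
p,d=vision.grab_frame("scene"); cv2.imwrite("pics/s10.png",cv2.resize(p[190:290,260:420],None,fx=5,fy=5))
E
```

```text
clock: 9.93
eef_pos: [530.1, 59.1, 15.4]
tcp_rot: [3.14, -0.001, 0.213]
contact_force: [1.3, -13.8, -1.7]
opening: 0.002
t 9.9333 dock pos 12.8 -2.8 15.4 F dock [np.float64(-13.8), np.float64(1.6), np.float64(-1.7)]
dp [-0.8  3.7  0.4] ang [ 0.002 -0.001  0.004]
```

View pics/s10.png

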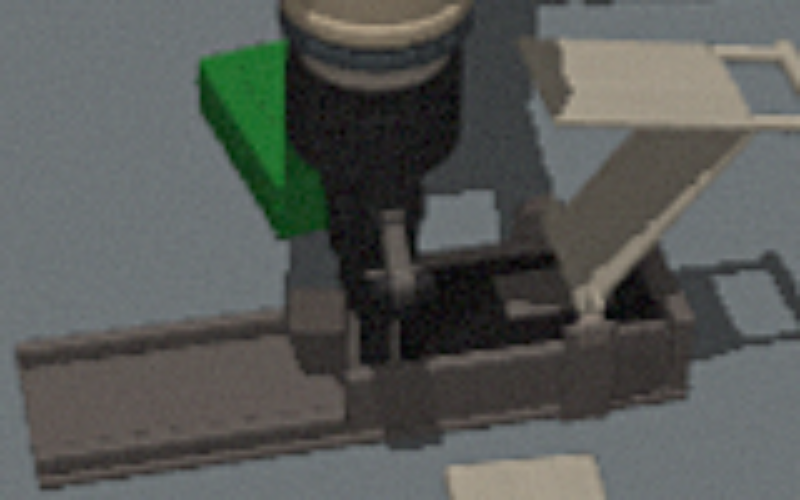

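Stiff stop at 14 N: the case is against the wall. Back off, rise, and check the catch.

```bash
python3 -m inch '[{"dp":[0,3,0],"angular":[0,0,0],"fingers":255},{"dp":[0,15,0],"angular":[0,0,0],"fingers":255},{"dp":[0,35,0],"angular":[0,0,0],"fingers":255},{"dp":[0,60,0],"angular":[0,0,0],"fingers":255},{"dp":[0,80,-20],"angular":[0,0,0],"fingers":255},{"dp":[0,100,-60],"angular":[0,0,0],"fingers":255},{"dp":[0,110,-100],"angular":[0,0,0],"fingers":255},{"dp":[0,120,-140],"angular":[0,0,0],"fingers":255},{"dp":[0,130,-180],"angular":[0,0,0],"fingers":255},{"dp":[0,140,-200],"angular":[0,0,0],"fingers":255},{"dp":[0,140,-200],"angular":[0,0,0],"fingers":255}]'
python3 - <<'E'
from h import *
p,d=vision.grab_frame("scene"); cv2.imwrite("pics/s11.png",cv2.resize(p[190:290,260:420],None,fx=5,fy=5,interpolation=cv2.INTER_CUBIC))
p,d=vision.grab_frame("top"); cv2.imwrite("pics/t11.png",cv2.resize(p[215:305,235:385],None,fx=5,fy=5,interpolation=cv2.INTER_CUBIC))
E
```

```text
clock: 10.9
eef_pos: [562.7, -78.9, 221.4]
tcp_rot: [3.138, -0.01, 0.211]
contact_force: [0.5, 0.3, 0.1]
opening: 0.001
```

View pics/s11.png

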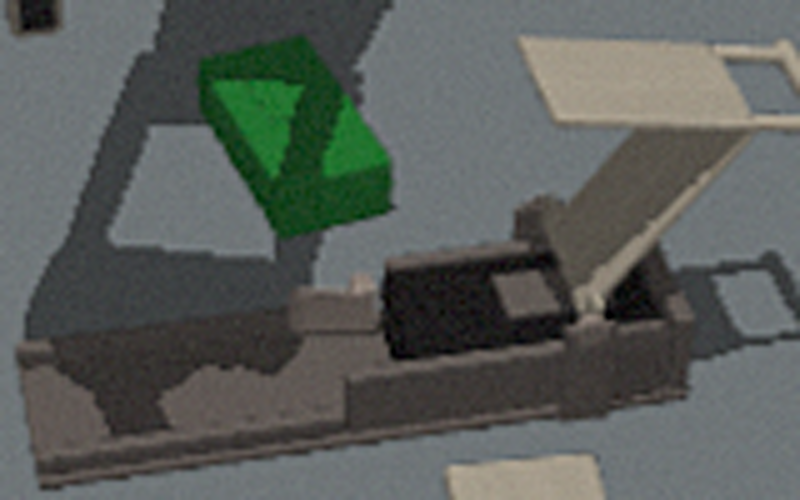

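View pics/t11.png

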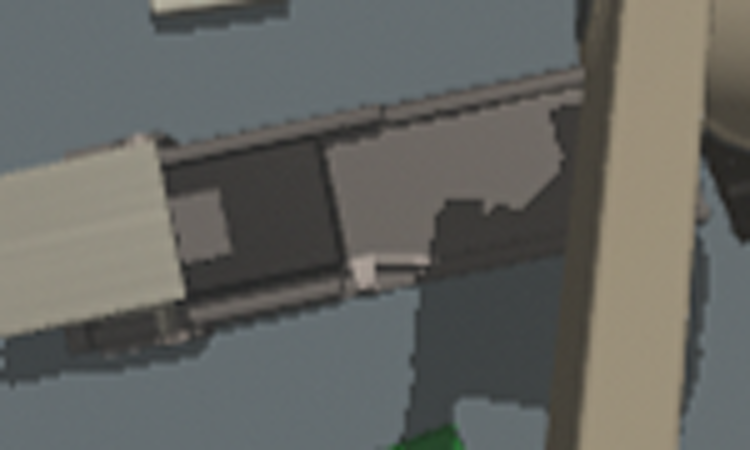

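In the top crop the catch nose at (363,272) sits just behind the case's rear corner (345,265). In full-frame pixels that is about (307.6,269.4), against (307.7,269) at rest before the push, so it has sprung back. The hood is open and the arm is clear.

Run:
```python
from rig import sign_off, monitor
s=monitor.sense(); print(s["clock"],s["contact_force"],abs(s["qvel"]).max())
sign_off()
```

```text
11.0 [ 0.62274373 -0.10741383 -0.37212829] 0.04231122785924991
the job is handed in; nothing more can be done
```

I swung the hood up past its balance point by pushing its handle bar with the shut fingers, and it dropped open onto its stop. I then pushed the black case along the tray until it met the back wall, backed off and handed the job in at 11.0 s. `sign_off` gave no verdict.

- **Hood:** the last pictures show it still standing open against its stop.
- **Case:** the push ended at a hard stop of about 14 N, which I took as the back wall. The fingers stopped about 4 mm further along than my dock estimate predicted, so that estimate was probably off by that much. I did not measure the case's final position separately.
- **Catch:** its nose is back at the pixel where it rested before the push, just behind the case's rear end.
- **Bystanders:** the fingers came nowhere near the mug, brush stand, dish or pin box. I did not measure their positions at the end.
- **Arm:** at hand-in it was well clear of everything, and the force reading was only sensor noise.

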